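# Raise the counterweighted hood of a plate shaker-incubator

## Task

The plates in the shaker-incubator have finished. With the fingertips, push the catch's thumb tab fully aside, a quarter turn to the right as you face its keypad, to free the hood; then push the hood up by its handle bar, past its balance point, so that its counterweight keeps it fully raised by itself; guide it, do not fling it. Only push: do not grip or force the catch or the hood, and leave everything else on the bench where it stands.

Things in the scene. Friction and masses are not known exactly. Their poses are not given: they have to be found in the camera images.
- incubator: Shaker-incubator, fixed: low off-white housing 300 mm square, top 72 mm above the bench; clear hood over its rear, open apron 90 mm deep (keypad, catch) along its front. Origin on the bench under the housing's centre; +x from the apron (on the robot's side) to the rear, +y left seen from the apron, +z up ('the machine's frame'). Shut hood: 280 mm wide, front wall at x = -60 mm, top 146 mm high.
- hood (a joint): Hood angle (rad): 0 shut, 1.31 raised against its stop; the front goes up, then back over the hinge. 1.8 kg with its arms and the counterweight bar behind the hinge; raising takes 1.5 to 3 N at the handle. Balances at 0.74: let go before, it falls shut; beyond, it goes on up slowly (damped) to the stop and stays. While the catch is over its keeper it lifts only 0.01 rad.
- handle (a point): Centre of the hood's handle: level round steel bar, 12 mm thick, 130 mm long along the machine's y, 40 mm in front of the hood's front wall on two 10 mm stand-offs 55 mm either side of its middle. Shut, it lies at (-100, 0, 138) mm in the machine's frame, its underside 60 mm above the apron. Moves with the hood on a 281 mm radius about the hinge, starting 12.3 degrees above the hinge's level.
- hinge (a point): Middle of the hood's hinge axis, which runs along the machine's y: at (175, 0, 78) mm in the machine's frame, behind the housing's rear face. Fixed.
- catch (a joint): Angle of the catch (rad) about its vertical pivot; stays where left (about 1 N at the tab turns it). 0 to 0.25 at the start: the tongue points to the rear over the hood's keeper and holds the hood shut. Grows counter-clockwise seen from above: the thumb tab, in front of the pivot, swings to the machine's -y side (right seen from the apron). Tongue clear from 1.15; end stop at 1.571.
- catch_tab (a point): Middle of the catch's thumb tab: an upright steel plate 42 mm high (82 to 124 mm above the bench), 14 mm long along the catch's arm, 6 mm thick across it. This point is 40 mm from the pivot axis, 110 mm above the bench; at catch angle 0 it is straight in front (machine's -x) of the pivot. Moves with the catch.
- catch_pivot (a point): The catch's pivot axis (vertical), a steel boss on the right part of the apron, at (-94, -95, 80) mm in the machine's frame. The catch's arm is 12 mm wide and lies 82 to 87 mm above the bench. Fixed.
- tip_box: Bystander: green lidded pipette-tip box, 86 x 122 x 66 mm, left of the machine. Origin under its centre.
- microplate: Bystander: 96-well plate, 86 x 128 x 14 mm, lying in front of the apron. Origin under its centre.
- reagent_bottle: Bystander: small white bottle with a screw cap, 38 mm across, 59 mm high, standing in front of the apron near the catch. Origin under its centre.
- pipette: Bystander: eight-channel pipette lying on its back, about 250 x 78 x 32 mm, right of the machine. Origin on the bench near its middle; +x towards its nozzles.
- tube_rack: Bystander: white tube rack, 90 x 200 x 40 mm (51 mm with the tubes). Origin under its centre.
- waste_bowl: Bystander: terracotta-coloured plastic bowl, 200 mm across, 85 mm high. Origin under its centre.
- kit_box: Bystander: open white card kit box with small bottles in foam, 150 x 200 x 76 mm, its flap standing up behind to about 170 mm. Origin under its centre.
- reservoir: Bystander: clear reagent trough, 130 x 80 x 29 mm. Origin under its centre.

How it is judged:
On the way, in this order (a step that is already met when the one before it is completed fails the run):
1. the catch is turned aside while the hood is still shut (value of joint catch above 1.25 rad and value of joint hood below 0.06 rad), for 0.2 s.
2. the hood has been pushed up past its balance point, almost to its stop (value of joint hood above 1.2 rad), for 0.2 s.
At the end, for the whole second after the job is handed in: The hood stands raised by itself at 1.2 rad or more (stop at 1.31), at rest (below 0.05 rad/s), the catch is turned to 1.25 rad or more (end stop 1.571), and every bystander is within 20 mm of where it stood (value of joint hood above 1.2 rad and velocity of joint hood between -0.05 and 0.05 rad/s and value of joint catch above 1.25 rad and distance of each of tip_box, microplate, reagent_bottle, pipette, tube_rack, waste_bowl, kit_box, reservoir from where it was at the start of the episode below 0.02 m); the robot touches nothing.
It fails at once if the catch or the hood is gripped or forced (the fingers press on it with more than 30 N) (contact force between the fingers and hood above 30 N or contact force between the fingers and catch above 30 N).
It fails at once if the hood is flung up or let slam shut (faster than 2.5 rad/s) (velocity of joint hood above 2.5 rad/s or velocity of joint hood below -2.5 rad/s).
It fails at once if a bystander is shifted by more than 30 mm, lifted or knocked over (distance of any of tip_box, microplate, reagent_bottle, pipette, tube_rack, waste_bowl, kit_box, reservoir from where it was at the start of the episode above 0.03 m or height (world z) of any of tip_box, microplate, reagent_bottle, pipette, tube_rack, waste_bowl, kit_box, reservoir above 0.012 m or angle between any of tip_box, microplate, reagent_bottle, pipette, tube_rack, waste_bowl, kit_box, reservoir's own z axis and vertical above 0.3 rad).
It also fails if it takes over 56 s, if anything falls off the work surface, if the arm or the gripper's body presses on something with over 40 N, if the wrist force passes 120 N, or if a joint passes its speed limit or range.

## Robot

A 6-joint arm with a two-finger parallel gripper is mounted at the origin on the work surface. World frame = base frame: x ahead of the robot, y to its left, z up, the work surface at z = 0. Lengths are in m, angles in rad, forces in N, time in s.
With the tool pointing down it reaches from about 0.35 to 0.775 m from the base axis. Payload 5.5 kg.
Tool frame: the origin (TCP) lies where the fingers leave the gripper's body, on its centre line; the fingertips stand ctrl.nose_length ahead of it and the grasp point (between the pads) lies 54 mm ahead of it (ctrl.nose_length is the distance from the TCP to the fingertips, in m); z points along the fingers, y is the line along which they close (so a half turn about z gives the same grasp; the last joint's range is limited). The gripper opens to 85 mm and grips with 20 to 120 N. Pads are 22 mm wide; open, the fingers measure 114 mm over their backs; the gripper's body (76 mm by 85 mm) begins 54 mm behind the grasp point. The pads swing forward as they close: fully open they stand 13 mm farther back than shut.
Start: joints at [-1.388, 0.313, 0.046, 1.304, 0, 1.431], TCP at [0.182, -0.545, 0.304] pointing down, gripper open.
Joint ranges: [-2.76, 2.76], [-0.86, 1.69], [-1.03, 1.26], [-2.2, 2.34], [-1.47, 1.5], [-3.14, 3.14]. Speed limits (rad/s): [2.57, 2.57, 3.14, 3.14, 3.14, 3.14].

## Interface

Orientations are given as a rotation vector (axis times angle).
In Python, from workcell import ctrl gives the robot as it stands. Calls block until the motion is done:
- ctrl.move_pose(position, orientation): joint-space move of the TCP to a pose.
- ctrl.servo_line(position, orientation=None, velocity=0.15, contact_N=None): straight line of the TCP; orientation=None keeps the orientation; velocity is the mean speed in m/s. With contact_N (N) it stops when the force on the tool has changed by that much, and returns True; else False.
- ctrl.goto_joints(angles): joint-space move.
- ctrl.ungrasp() and ctrl.clamp(grasp_force=None): open the fingers fully, or close them until they stop; grasp_force is the grip in N (None keeps the last).
- ctrl.hold(seconds).
- ctrl.inverse_kinematics(position, orientation): joint angles nearest the present ones, or None.
- ctrl.read_state(): the state.
- ctrl.capture(name): name is "side" or "top"; returns a dict with "img" (400x640x3 uint8, red, green, blue), "mtx" (3x3 intrinsics, pixels), "k1" (the pictures are not rectified: a ray, as slopes to the right and down, at radius r is drawn at 1 + k1 r^2 times it, then the intrinsics apply), "rvec" (rotation vector, rad) and "tvec" (3), from world to camera coordinates, as OpenCV has them. Camera axes: x right, y down, z forward; pixel columns grow to the right and rows downward; lengths in m; the calibration is good to about 2 mm. A picture is of the moment at which its call begins. There is no depth.
A pose or a line that the arm cannot do raises ctrl.Unreachable and nothing moves.
- ctrl.close_job(): hands the job in; it is judged then, once.
The state is a dict: "time_s": time; "joint_positions": joint angles; "joint_vel": joint speeds; "joint_efforts": joint torques, N m; "ee_pos": TCP position; "tool_rot": TCP orientation; "wrist_force": force on the tool from outside, world axes, zero at the start; "moment": the same for the moment, N m; "finger_gap": finger opening in m; "gripper_force": force on a finger pad.
Only numpy, scipy, OpenCV 4.12 (cv2) and the standard library are available. Lean on these libraries where they do the work, as an engineer would, in place of code of your own. Each camera call takes 0.05 s, during which the arm holds its last target. There are 200 camera calls.

## Working session

There is one attempt and no reset: what is moved stays moved. The work goes in short steps, each a Python script; the robot and the scene stay as the last script left them, time stands still between calls to the robot, and variables do not carry over. Pictures are saved under pics/ and viewed, at most 10 in all, crops included, and the job is handed in when it is done.

```bash
mkdir -p pics; ls; python3 - <<'E'
from workcell import ctrl
import cv2
for n in("top","side"):
    c=ctrl.capture(n); cv2.imwrite(f"pics/{n}0.png",c["img"][:,:,::-1]); print(n,c["mtx"].tolist(),c["k1"],c["rvec"],c["tvec"])
print(ctrl.nose_length,ctrl.read_state())
E
```

```text
pics
top [[476.9453358107167, 0.0, 316.3735072378283], [0.0, 476.9453358107167, 189.5405674166582], [0.0, 0.0, 1.0]] -0.017977993290040635 [ 2.18301752 -2.12811049  0.13229212] [-0.02954904  0.57567663  1.48251207]
side [[469.36942450045973, 0.0, 323.74734913787955], [0.0, 469.36942450045973, 195.43256490687307], [0.0, 0.0, 1.0]] -0.01353275169824868 [ 0.75477949 -2.50674046  1.22307898] [0.48127093 0.27899369 1.37364186]
0.0726 {'time_s': 0.1, 'joint_positions': array([-1.38759965e+00,  3.13939118e-01,  4.51136949e-02,  1.30358399e+00,
       -9.95317605e-06,  1.43118335e+00]), 'joint_vel': array([ 0.00080272, -0.00125058,  0.00217837, -0.00015076, -0.00280264,
        0.00040643]), 'joint_efforts': array([ 1.67001530e-03, -4.81726134e+01,  2.99244261e+01,  1.27586012e-02,
       -1.89406524e-04,  8.13598660e-06]), 'ee_pos': array([ 0.18233097, -0.54498635,  0.3030987 ]), 'tool_rot': array([-3.09916826e+00, -5.04610320e-01,  7.08068054e-05]), 'wrist_force': array([ 0.24098293,  0.03173247, -0.33434575]), 'moment': array([-0.00967597,  0.05313896, -0.00689884]), 'gripper_force': 0.0, 'finger_gap': 0.08534141927311599}
```

View pics/top0.png

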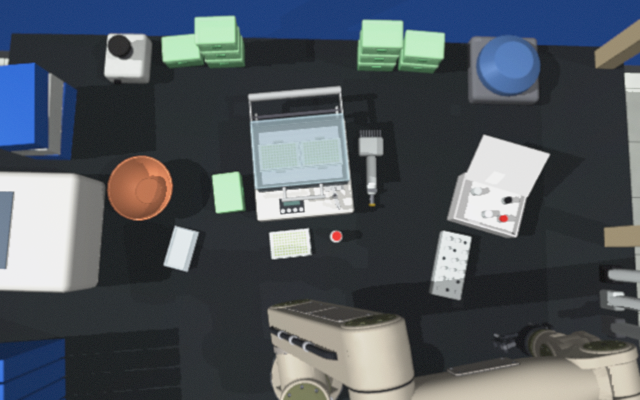

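View pics/side0.png

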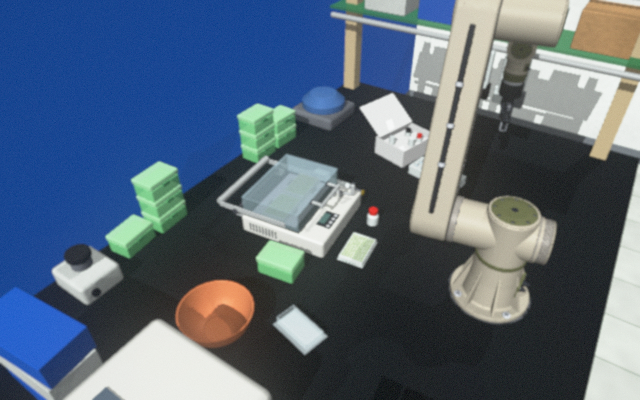

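The top view shows the machine at about (303,165), with the apron front edge at rows 205–220, the bottle's red cap at (336,236), the microplate at (290,244) and the pipette at (371,165). I'll zoom in to measure the apron.

```bash
python3 - <<'E'
import cv2,numpy as np
a=cv2.imread("pics/top0.png")[80:260,235:395]
cv2.imwrite("pics/topc.png",cv2.resize(a[90:],None,fx=5,fy=5,interpolation=cv2.INTER_CUBIC))
b=cv2.imread("pics/side0.png")[145:270,210:390]
cv2.imwrite("pics/sidec.png",cv2.resize(b,None,fx=4,fy=4,interpolation=cv2.INTER_CUBIC))
E
```

```text
(no output)
```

View pics/topc.png

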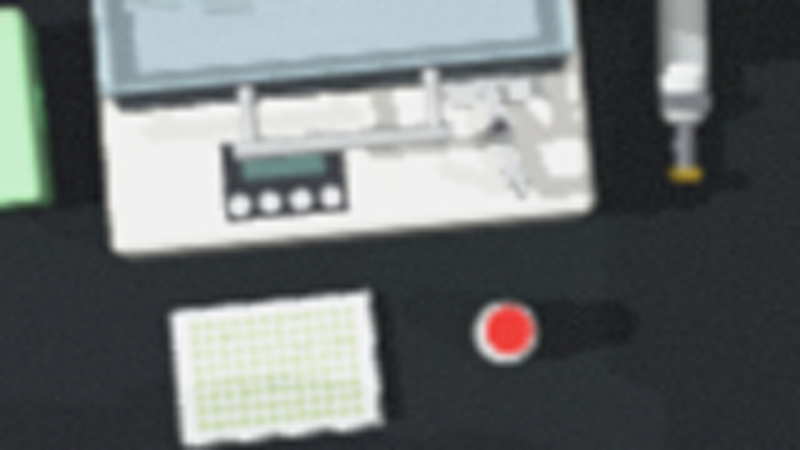

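View pics/sidec.png

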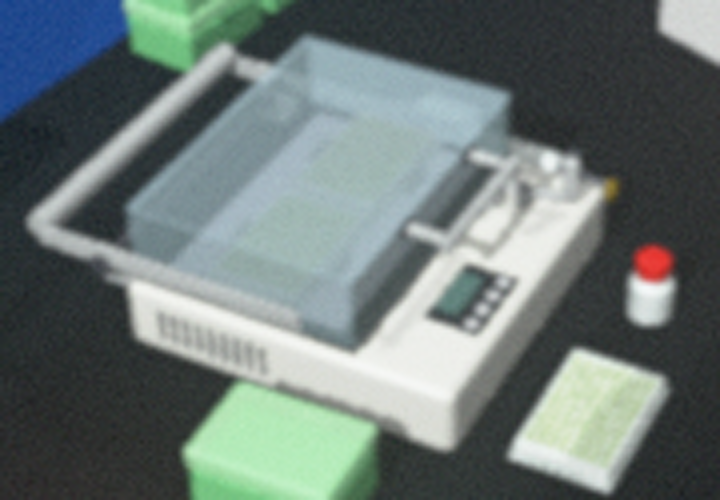

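Top crop: the handle bar runs from (237,148) to (450,135), the pivot boss is near (500,128), the tab near (517,182), the apron front corners at (112,252) and (594,210), and the bottle cap at (508,330). Side crop: the bar runs from (443,245) to (522,152), and the near front-left top corner is about (450,408). Next I cast rays for these points.

```bash
cat > geo.py <<'E'
import numpy as np,cv2
from scipy.spatial.transform import Rotation as R
from workcell import ctrl
def cam(n):
    c=ctrl.capture(n); Rm=cv2.Rodrigues(np.array(c["rvec"]))[0]
    return dict(K=c["mtx"],d=np.array([c["k1"],0,0,0.]),R=Rm,C=-Rm.T@c["tvec"],img=c["img"],rv=c["rvec"],tv=c["tvec"])
def ray(c,p):
    u=cv2.undistortPoints(np.array([[p]],float),c["K"],c["d"])[0,0]
    return c["R"].T@np.array([*u,1])
def plane(c,p,z):
    r=ray(c,p); return c["C"]+r*(z-c["C"][2])/r[2]
def tri(c1,p1,c2,p2):
    r1,r2=ray(c1,p1),ray(c2,p2)
    s=np.linalg.lstsq(np.c_[r1,-r2],c2["C"]-c1["C"],rcond=None)[0]
    a,b=c1["C"]+s[0]*r1,c2["C"]+s[1]*r2
    return (a+b)/2,np.linalg.norm(a-b)
def proj(c,P): return cv2.projectPoints(np.array(P,float).reshape(-1,3),c["rv"],c["tv"],c["K"],c["d"])[0][:,0]
E
python3 - <<'E'
from geo import *
np.set_printoptions(precision=4,suppress=True)
t,s=cam("top"),cam("side")
print("cams",t["C"],s["C"])
T=lambda x,y:((x-2)/5+235,(y-2)/5+170)
S=lambda x,y:((x-1.5)/4+210,(y-1.5)/4+145)
hl,hr=plane(t,T(237,148),.138),plane(t,T(450,135),.138)
print("handle",hl,hr,np.linalg.norm(hl-hr),(hl+hr)/2)
print("tri",tri(t,T(237,148),s,S(443,245)),tri(t,T(450,135),s,S(522,152)))
fl,fr=plane(t,T(112,252),.072),plane(t,T(594,210),.072)
print("front",fl,fr,np.linalg.norm(fl-fr),(fl+fr)/2)
for h in(hl-hr,fl-fr): print("yaw",np.degrees(np.arctan2(-h[0],h[1])))
print("corner side",plane(s,S(450,408),.072))
print("pivot",plane(t,T(500,128),.09),"tab",plane(t,T(517,182),.124))
print("bottle",plane(t,T(508,330),.059))
pl=[plane(t,T(*p),.014) for p in((170,312),(371,290),(383,425),(184,447))];print("plate",np.array(pl))
# machine frame from mixture
y=(fl-fr);y[2]=0;y/=np.linalg.norm(y);x=np.array([y[1],-y[0],0])
print("O from front",(fl+fr)/2+.15*x,"O from handle",(hl+hr)/2+.1*x)
E
```

```text
cams [ 0.387  -0.0209  1.5427] [-0.0997  1.0257  1.065 ]
handle [0.532  0.0857 0.138 ] [ 0.543  -0.0402  0.138 ] 0.12640045981513995 [0.5375 0.0228 0.138 ]
tri (array([0.5324, 0.0859, 0.1386]), np.float64(0.000981490770969699)) (array([ 0.5409, -0.0406,  0.1476]), np.float64(0.002344000706249235))
front [0.4724 0.1656 0.072 ] [ 0.506  -0.1312  0.072 ] 0.29868193696998585 [0.4892 0.0172 0.072 ]
yaw 4.971143792601269
yaw 6.447926925312736
corner side [0.466  0.1769 0.072 ]
pivot [ 0.5534 -0.0714  0.09  ] tab [ 0.5173 -0.081   0.124 ]
bottle [ 0.4311 -0.08    0.059 ]
plate [[ 0.4384  0.1344  0.014 ]
 [ 0.4557  0.0063  0.014 ]
 [ 0.3703 -0.0037  0.014 ]
 [ 0.3532  0.1223  0.014 ]]
O from front [0.6382 0.0341 0.072 ] O from handle [0.6369 0.034  0.138 ]
```

The measurements agree: the origin comes out at about (0.6375, 0.034) from both the front edge and the handle, with yaw about 6.2°. The predicted pivot (0.555, -0.071) matches the one I saw, and the tab sits at roughly 0.15 rad. Next I check IK for the whole plan.

```bash
cat > plan.py <<'E'
from geo import *
O=np.array([.6375,.034,0]); M=R.from_euler("z",6.2,degrees=True)
N=ctrl.nose_length
def W(p): return O+M.apply(np.array(p,float))
def rot(z,y,flip=1):           # tool z and y axes in the machine's frame
    z,y=np.array(z,float),flip*np.array(y,float)
    return (M*R.from_matrix(np.c_[np.cross(y,z),y,z])).as_rotvec()
def catch(a,gap=0,r=.046,tip=.097,flip=1):   # TCP pose, finger side against the tab at catch angle a
    u=np.array([-np.cos(a),-np.sin(a),0]); t=np.array([np.sin(a),-np.cos(a),0])
    p=np.array([-.094,-.095,0])+r*u-(.003+.011+gap)*t
    p[2]=tip+N
    return W(p),rot([0,0,-1],u,flip)
def hood(h,gap=0,past=.02,y=0.,flip=1):      # finger's upper side under the bar at hood angle h
    th=h+np.radians(12.3); p=np.interp(h,[0,1.31],np.radians([48,80]))
    bar=np.array([.175-.281*np.cos(th),y,.078+.281*np.sin(th)])
    f=np.array([np.cos(p),0,-np.sin(p)]); n=np.array([np.sin(p),0,np.cos(p)])
    return W(bar-(.006+.011+gap)*n+(past-N)*f),rot(f,[0,1,0],flip)
E
python3 - <<'E'
from plan import *
np.set_printoptions(precision=2,suppress=True)
for fl in(1,-1):
    for a in(.1,.8,1.5): print("c",fl,a,ctrl.inverse_kinematics(*catch(a,flip=fl)))
    for h in(0,.4,.8,1.1,1.31): print("h",fl,h,hood(h)[0],ctrl.inverse_kinematics(*hood(h,flip=fl)))
E
```

```text
c 1 0.1 [-0.29  0.27 -0.35  0.95  0.   -2.07]
c 1 0.8 [-0.34  0.3  -0.32  0.95  0.   -2.82]
c 1 1.5 [-0.36  0.35 -0.24  0.98  0.    2.75]
h 1 0 [0.49 0.02 0.17] None
h 1 0.4 [0.54 0.02 0.28] [-0.17 -0.08 -0.62  0.49  0.15 -0.23]
h 1 0.8 [0.63 0.03 0.36] [-0.1   0.14 -0.11  0.94  0.08 -0.2 ]
h 1 1.1 [0.71 0.04 0.4 ] [-0.07  0.4   0.36  1.27  0.05 -0.17]
h 1 1.31 [0.77 0.05 0.41] [-0.05  0.65  0.81  1.56  0.03 -0.15]
c -1 0.1 [-0.29  0.27 -0.35  0.95  0.    1.07]
c -1 0.8 [-0.34  0.3  -0.32  0.95  0.    0.32]
c -1 1.5 [-0.36  0.35 -0.24  0.98  0.   -0.39]
h -1 0 [0.49 0.02 0.17] None
h -1 0.4 [0.54 0.02 0.28] [-0.17 -0.08 -0.62  0.49  0.15  2.91]
h -1 0.8 [0.63 0.03 0.36] [-0.1   0.14 -0.11  0.94  0.08  2.94]
h -1 1.1 [0.71 0.04 0.4 ] [-0.07  0.4   0.36  1.27  0.05  2.97]
h -1 1.31 [0.77 0.05 0.41] [-0.05  0.65  0.81  1.56  0.03  2.99]
```

Catch poses work with flip -1 and hood poses with flip 1. At the start of the lift the tool needs a steeper pitch, so I scan for it.

```bash
python3 - <<'E'
import re
s=open("plan.py").read()
s=s.replace("def hood(h,gap=0,past=.02,y=0.,flip=1):","def hood(h,gap=0,past=.02,y=0.,flip=1,pd=None,drop=0):").replace("[48,80]))","[48,80])) if pd is None else np.radians(pd)").replace("(past-N)*f)","(past-N)*f-[0,0,drop])")
open("plan.py","w").write(s)
E
python3 - <<'E'
from plan import *
for h in(0,.1,.2,.3,.4,.6,.9,1.2):
    print(h,[pd for pd in range(40,91,4) if ctrl.inverse_kinematics(*hood(h,pd=pd)) is not None],[pd for pd in range(40,91,4) if ctrl.inverse_kinematics(*hood(h,gap=.012,pd=pd)) is not None])
E
```

```text
0 [52, 56, 60, 64, 68, 72, 76, 80, 84, 88] [52, 56, 60, 64, 68, 72, 76, 80, 84, 88]
0.1 [48, 52, 56, 60, 64, 68, 72, 76, 80, 84, 88] [48, 52, 56, 60, 64, 68, 72, 76, 80, 84, 88]
0.2 [44, 48, 52, 56, 60, 64, 68, 72, 76, 80, 84, 88] [48, 52, 56, 60, 64, 68, 72, 76, 80, 84, 88]
0.3 [40, 44, 48, 52, 56, 60, 64, 68, 72, 76, 80, 84, 88] [44, 48, 52, 56, 60, 64, 68, 72, 76, 80, 84, 88]
0.4 [40, 44, 48, 52, 56, 60, 64, 68, 72, 76, 80, 84, 88] [40, 44, 48, 52, 56, 60, 64, 68, 72, 76, 80, 84, 88]
0.6 [40, 44, 48, 52, 56, 60, 64, 68, 72, 76, 80, 84, 88] [40, 44, 48, 52, 56, 60, 64, 68, 72, 76, 80, 84, 88]
0.9 [40, 44, 48, 52, 56, 60, 64, 68, 72, 76, 80, 84, 88] [40, 44, 48, 52, 56, 60, 64, 68, 72, 76, 80, 84, 88]
1.2 [40, 44, 48, 52, 56, 60, 64, 68, 72, 76, 80, 84, 88] [40, 44, 48, 52, 56, 60, 64, 68, 72, 76, 80, 84, 88]
```

```bash
python3 - <<'E'
from plan import *
ctrl.clamp(20)
p,o=catch(.12,gap=.012,flip=-1)
ctrl.move_pose(p+[0,0,.1],o)
print("down",ctrl.servo_line(p,o,velocity=.12,contact_N=6))
for a in np.linspace(.12,1.5,9):
    hit=ctrl.servo_line(*catch(a,flip=-1),velocity=.05,contact_N=12)
    s=ctrl.read_state(); print(round(a,2),hit,np.round(s["wrist_force"],1),round(s["time_s"],1))
    if hit: break
cv2.imwrite("pics/c1.png",cv2.resize(ctrl.capture("side")["img"][130:255,230:410,::-1],None,fx=4,fy=4))
E
```

```text
down False
0.12 False [-0.5  0.  -0.5] 4.5
0.29 False [ 0.2 -0.4  0.9] 4.8
0.46 False [ 0.2 -0.2  1.2] 5.1
0.64 False [-0.1  0.4  0.9] 5.4
0.81 False [-1.   0.2  0. ] 5.8
0.98 False [-0.7 -1.   0.5] 6.1
1.15 False [-0.1 -0.6  0.5] 6.4
1.33 False [-0.6 -0.7  0.6] 6.7
1.5 False [-0.4 -0.2  0.6] 7.0
```

View pics/c1.png

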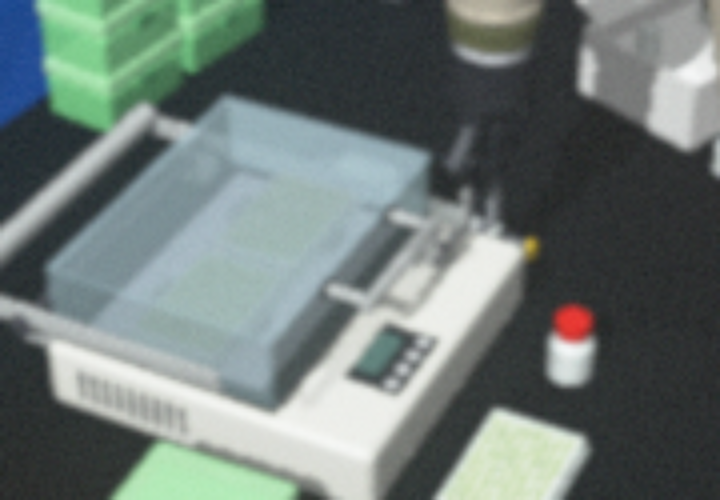

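The side picture shows the fingers at about (475,190) by the catch, but the catch's own angle can't be made out. I push gently on towards the end stop, then lift away and look from above.

```bash
python3 - <<'E'
from plan import *
for a in(1.57,1.64):
    hit=ctrl.servo_line(*catch(a,flip=-1),velocity=.03,contact_N=6)
    print(a,hit,np.round(ctrl.read_state()["wrist_force"],1))
    if hit: break
p,o=catch(1.5,gap=.012,flip=-1)
ctrl.servo_line(p,o,velocity=.06)
ctrl.servo_line(p+[0,0,.12],o,velocity=.15)
q,oq=hood(0,gap=.012,past=-.1,pd=55)
ctrl.move_pose(q,oq)
print(ctrl.read_state()["time_s"])
a=ctrl.capture("top")["img"][165:255,235:395,::-1]
cv2.imwrite("pics/c2.png",cv2.resize(a,None,fx=5,fy=5,interpolation=cv2.INTER_CUBIC))
cv2.imwrite("pics/c3.png",cv2.resize(ctrl.capture("side")["img"][130:255,230:410,::-1],None,fx=4,fy=4))
E
```

```text
1.57 False [0.4 0.5 0.5]
1.64 False [-5.4 -0.8  1.9]
9.8167
```

View pics/c2.png

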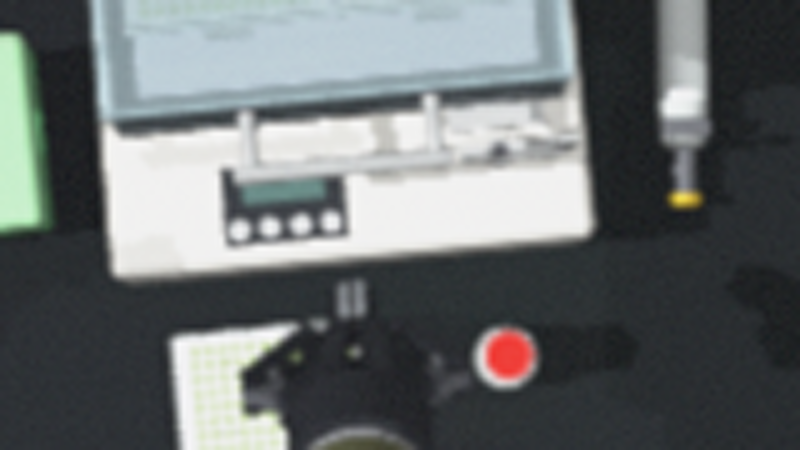

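View pics/c3.png

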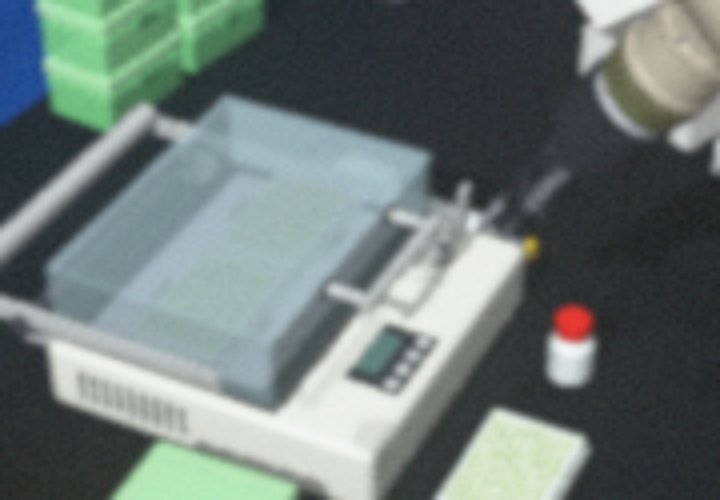

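From above, the tab now lies to the right of the boss at (565,143), and the 5 N end-stop contact confirms it is fully aside. The bottle is still at (508,355), unmoved, and the fingers at (350,300) are lined up with the middle of the bar. Now the hood.

```bash
python3 - <<'E'
from plan import *
pd=lambda h:np.interp(h,[0,.4,1.31],[55,55,80])
print("in",ctrl.servo_line(*hood(0,gap=.012,past=.025,pd=55),velocity=.06,contact_N=6))
for h in np.r_[0,np.arange(.1,1.21,.1)]:
    hit=ctrl.servo_line(*hood(h,past=.025,pd=pd(h)),velocity=.06,contact_N=15)
    s=ctrl.read_state(); print(round(h,2),hit,np.round(s["wrist_force"],1),round(s["time_s"],1))
    if hit: break
a=ctrl.capture("side")["img"][60:260,190:430,::-1]
cv2.imwrite("pics/h1.png",cv2.resize(a,None,fx=3,fy=3))
E
```

```text
in False
0.0 False [-0.5 -0.1 -1. ] 12.5
0.1 False [-5.5  0.  -0.3] 13.1
0.2 False [-0.5  0.3 -1.1] 13.7
0.3 False [-0.3  0.9 -1.2] 14.3
0.4 False [-0.9  0.1 -0.1] 15.0
0.5 False [-0.2 -1.3 -1.4] 15.6
0.6 False [-2.3 -0.1  0.1] 16.3
0.7 False [-0.1  0.3  0.3] 16.9
0.8 False [-0.5  0.3 -0.4] 17.6
0.9 False [-1.2 -0.1 -0.2] 18.3
1.0 False [ 0.2 -0.2  0.5] 18.9
1.1 False [-1.3 -0.5 -0.4] 19.6
1.2 False [ 0.   0.7 -0.7] 20.2
```

View pics/h1.png

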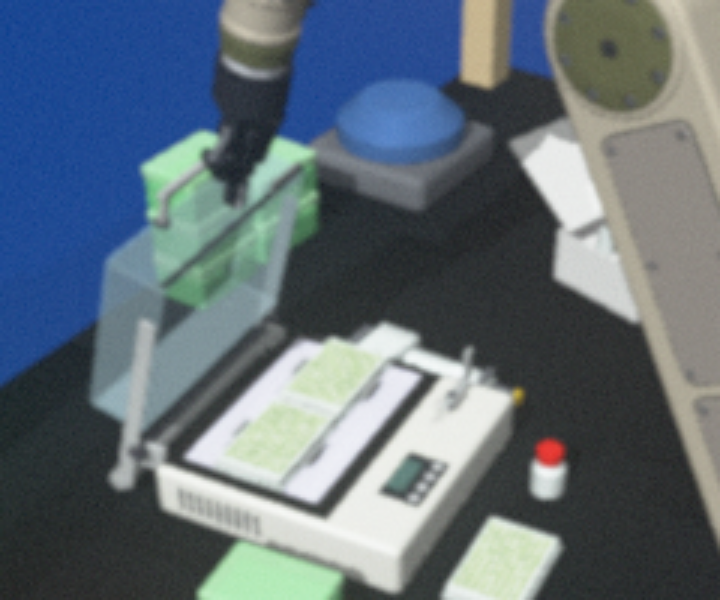

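The hood is up, with its handle at about (185,185) at the fingers and the interior open. I let it settle, back away, and check from the side.

```bash
python3 - <<'E'
from plan import *
ctrl.hold(1.5)
p,o=hood(1.2,past=.025,pd=np.interp(1.2,[.4,1.31],[55,80]))
ctrl.servo_line(p+M.apply([-.06,0,0]),o,velocity=.06)
ctrl.servo_line(p+M.apply([-.16,0,.08]),o,velocity=.12)
ctrl.hold(1.5)
print(ctrl.read_state()["time_s"])
c=cam("side")
for h in(1.2,1.31):
    th=h+np.radians(12.3);b=[[.175-.281*np.cos(th),y,.078+.281*np.sin(th)] for y in(.065,-.065)]
    print(h,(proj(c,[W(x) for x in b])-[190,60])*3)
cv2.imwrite("pics/h2.png",cv2.resize(c["img"][60:260,190:430,::-1],None,fx=3,fy=3))
E
```

```text
25.65
1.2 [[186.51927    204.36549057]
 [255.36985318 150.00771633]]
1.31 [[160.85969866 194.63169287]
 [230.82994307 141.19120201]]
```

View pics/h2.png

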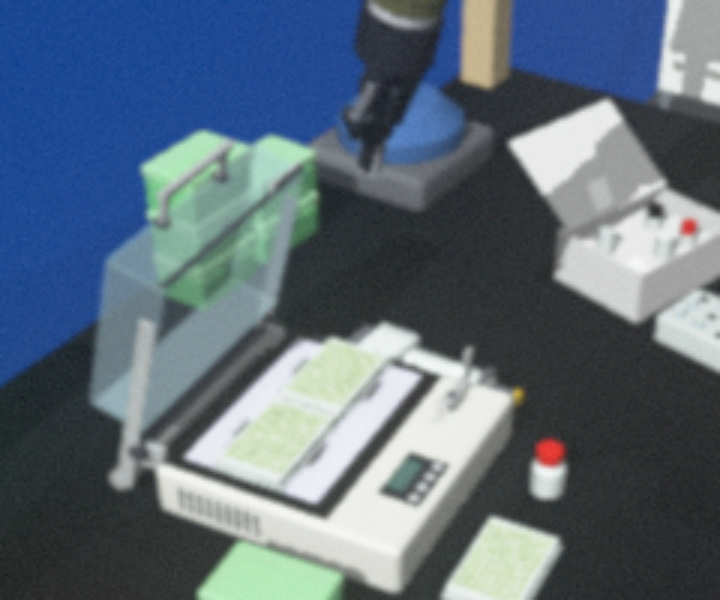

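The handle ends at (160,193) and (230,147), close to the 1.31 rad prediction. The hood stands on its stop, the robot is clear, and the bottle, microplate and tip box look unmoved.

```bash
python3 -c "
from workcell import ctrl
print(ctrl.close_job())"
```

```text
the job is handed in; nothing more can be done
None
```

The job is handed in after about 26 s of robot time: the catch is against its right-hand end stop, the hood stands raised by itself on its stop, and the robot is clear; the last side view showed no bystander moved, but the hand-in returned no verdict.

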